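# Invert the rinsed tall beaker onto the drying peg

## Task

Two rinsed steel beakers lie on low cradles at the microscopy bench. Turn the taller one upside down and lower it gently, without dropping it, over the free drying peg until its rim stands flat on the round base, then let go and leave it there. Do not disturb the short beaker or the white jar that is already drying on the other peg.

Things in the scene. Friction and masses are not known exactly. Their poses are not given: they have to be found in the camera images.
- tall_beaker: The taller of two steel beakers: plain tube, outer diameter 46 mm, length 115, wall 2.5, closed end 4 thick, ~0.14 kg. Origin: centre of the closed end's outer face; z runs to the open mouth. It lies level, axis 65 mm above the bench, mouth to the robot's left within 25 degrees, loose on a fixed cradle 44 wide whose rails lie beneath it (within 17 mm of its axis, top 46 mm up): its sides are free.
- free_stand: Fixed drying stand with the free peg: round grey base, diameter 100 mm, 12 thick; in its middle an upright white peg, diameter 14 mm, top 82 mm above the bench. Origin: centre of the base's underside, on the bench; z up. With the tall beaker inverted over the peg, rim on the base, its closed end is 127 mm above the bench.
- short_beaker: Bystander: the short steel beaker, outer diameter 46 mm but only 65 mm long, lying loose on a second cradle like the first, axis 65 mm above the bench, mouth to the left. Origin: centre of its closed end; z towards its mouth.
- jar: Bystander: white porcelain jar, diameter 66 mm, height 100 mm, standing loose upside down on a second stand like the first, hiding its peg. Origin: centre of its closed end, now on top, 112 mm above the bench; z towards its mouth (down).
Not all that is in view belongs to the job. Leave any red look-alike of the free_stand alone. Leave any purple look-alike of the tall_beaker alone.

How it is judged:
At the end, for the whole second after the job is handed in: The tall beaker stands at rest upside down over the free peg: mouth down within 10 degrees, closed end within 18 mm of the peg's axis and 120 to 131 mm above the bench (rim on the base) (horizontal distance between tall_beaker and free_stand below 0.018 m and z of tall_beaker in the frame of free_stand between 0.12 and 0.131 m and angle between tall_beaker's own z axis and vertical above 2.967 rad and linear speed of tall_beaker below 0.02 m/s and angular speed of tall_beaker below 0.1 rad/s); the robot touches nothing.
It fails at once if the short beaker is moved more than 25 mm (distance of short_beaker from where it was at the start of the episode above 0.025 m).
It fails at once if the jar is moved more than 25 mm (distance of jar from where it was at the start of the episode above 0.025 m).
It fails at once if the beaker is dropped: over the peg, within 40 mm of being home, it moves faster than 0.45 m/s (a fall of more than 10 mm) (horizontal distance between tall_beaker and free_stand below 0.03 m and z of tall_beaker in the frame of free_stand between 0.1 and 0.167 m and angle between tall_beaker's own z axis and vertical above 2.6 rad and linear speed of tall_beaker above 0.45 m/s).
It also fails if it takes over 40 s, if anything falls off the work surface, if the arm or the gripper's body presses on something with over 40 N, if the wrist force passes 120 N, or if a joint passes its speed limit or range.

## Robot

A 6-joint arm with a two-finger parallel gripper is mounted at the origin on the work surface. World frame = base frame: x ahead of the robot, y to its left, z up, the work surface at z = 0. Lengths are in m, angles in rad, forces in N, time in s.
With the tool pointing down it reaches from about 0.275 to 0.75 m from the base axis. Payload 10.2 kg.
Tool frame: the origin (TCP) lies midway between the tips of the shut fingers; the grasp point (between the pads) lies grasp_offset behind it (grasp_offset is the distance from the TCP to the grasp point, in m); y points along the fingers, x is the direction in which the jaws open and shut, and the axes are right-handed (so a half turn about y gives the same grasp; the last joint's range is limited). The gripper opens to 88 mm and grips with 3 to 60 N. Pads are 18 mm wide; open, the fingers measure 123 mm over their backs; the gripper's body (75 mm by 187 mm) begins 45 mm behind the grasp point.
Start: joints at [-0.223, 0.313, 1.498, -0, 1.331, -0.223], TCP at [0.525, -0, 0.239] pointing down, gripper open.
Joint ranges: [-2.94, 2.94], [-0.97, 2.17], [0.19, 2.56], [-1.23, 4.37], [0.02, 3.11], [-2.88, 2.88]. Speed limits (rad/s): [2.39, 2.39, 3.01, 3.14, 3.14, 3.14].

## Interface

Orientations are given as a 3x3 rotation matrix whose columns are the frame's x, y, z axes.
In Python, from station import get_state, capture, hand_in, grasp_offset gives the robot as it stands. The module is installed in compiled form; this text tells all that it offers.
- The arm moves only by the tool jog_arm, never from a script. Its argument "series" is a list that holds one entry, the list of rows, each a list of 7 numbers: the shift along the world's x, y, z in units of 25 mm (1.0 is 25 mm), then the turn, a rotation vector about the world's x, y, z in degrees, then the opening in per cent of the stroke, from 0 (shut) to 100 (fully open). A call has 1 to 8 rows; each row is the pose to reach, as a shift and turn from the pose measured when the call began; what a row does not reach only later rows make up. A row lasts 1/10 s, in which the tool goes at most 50 mm and 8.59 degrees, less where a joint would pass 70% of its speed; a pose out of reach is approached as far as the arm can. A call with a gripper value outside its range is refused whole. The fingers move at their own pace and stop on an object; "grip_force" is the grip in N (left out, the last holds). Time passes only in rows, so rows that repeat a pose let the fingers close. It gives the time, the measured TCP pose, the force and the opening at its end, in the units of the state.
- get_state(): the state, without advancing time (a new reading comes with each control period).
- capture(name): name is "scene" or "side" or "wrist"; returns a dict with "color" (420x560x3 uint8, red, green, blue), "camera_matrix" (3x3 intrinsics, pixels), "world_from_camera" (4x4, takes a point from camera to world coordinates); the wrist camera has in their place "T_tool_cam" (4x4, takes a point from camera to tool coordinates, whose origin is the TCP and whose axes are the tool frame's). Camera axes: x right, y down, z forward; pixel columns grow to the right and rows downward; lengths in m; the calibration is good to about 2 mm. A picture is of the moment at which its call begins: read the wrist's pose just before it. There is no depth.
- hand_in(): hands the job in, once; it reports no verdict.
The state is a dict: "t": time; "q": joint angles; "dq": joint speeds; "effort": joint torques, N m; "eef_pos": TCP position; "tcp_rot": TCP orientation; "force": force on the tool from outside, world axes, zero at the start; "ft_torque": the same for the moment, N m; "opening": opening from 0.0 (shut) to 1.0 (fully open).
Only numpy, scipy, OpenCV 4.12 (cv2) and the standard library are available. Lean on these libraries where they do the work, as an engineer would, in place of code of your own. Each camera call takes 0.05 s, during which the arm holds its last target. There are 200 camera calls.

## Working session

There is one attempt and no reset: what is moved stays moved. The work goes in short steps, Python scripts to look and compute and a tool call to move; the robot and the scene stay as the last step left them, time stands still between calls to the robot, and variables do not carry over. Pictures are saved under pics/ and viewed, about 8 in all and at most 12, crops included, and the job is handed in when it is done.

Besides the shell and the picture viewer there is one more tool, called after "Emit:" by a JSON object that holds its "op" and its "data", one argument or row to a line. jog_arm: Moves the arm, as the interface text tells. Its arguments: {"type":"object","properties":{"series":{"type":"array","items":{"type":"array","items":{"type":"array","items":{"type":"number"}}}},"grip_force":{"type":"number"}},"required":["series"]}

```bash
mkdir -p pics; python3 - <<'E'
from station import *
import cv2, numpy as np, pickle
print(get_state(), grasp_offset)
d={n:capture(n) for n in("scene","side")}
pickle.dump(d,open("caps.pkl","wb"))
for n in d:
    print(n,d[n]["camera_matrix"].round(1).tolist(),d[n]["world_from_camera"].round(3).tolist())
    cv2.imwrite(f"pics/{n}0.png",cv2.resize(d[n]["color"][:,:,::-1],(800,600)))
E
```

```text
{'t': 0.0, 'q': array([-2.23387390e-01,  3.13456672e-01,  1.49840822e+00, -2.15080511e-05,
        1.33102836e+00, -2.23396898e-01]), 'dq': array([ 0.00053097, -0.00085682,  0.00143056, -0.00133196,  0.00051737,
       -0.00045734]), 'effort': array([-1.80187753e-04, -4.02218950e+01, -2.52264959e+01,  6.94810320e-02,
        3.53677373e-02, -8.52248218e-05]), 'eef_pos': array([5.24755350e-01, 4.47231931e-05, 2.38168529e-01]), 'tcp_rot': array([[ 9.99999190e-01, -1.27290896e-03, -1.44594045e-05],
       [ 1.48002411e-05,  2.67752939e-04,  9.99999964e-01],
       [-1.27290504e-03, -9.99999154e-01,  2.67771562e-04]]), 'force': array([ 0.66561485, -0.0599226 , -0.8722881 ]), 'ft_torque': array([ 0.04089415,  0.06493058, -0.01165403]), 'opening': 0.9979192795864872} 0.0187
scene [[470.2, 0.0, 282.0], [0.0, 470.2, 210.5], [0.0, 0.0, 1.0]] [[-0.259, 0.574, -0.777, 1.332], [0.966, 0.166, -0.199, 0.144], [0.014, -0.802, -0.597, 0.713], [0.0, 0.0, 0.0, 1.0]]
side [[408.2, 0.0, 272.6], [0.0, 408.2, 213.5], [0.0, 0.0, 1.0]] [[0.728, -0.455, 0.514, 0.098], [-0.686, -0.476, 0.55, -0.559], [-0.006, -0.753, -0.658, 0.683], [0.0, 0.0, 0.0, 1.0]]
```

View pics/scene0.png

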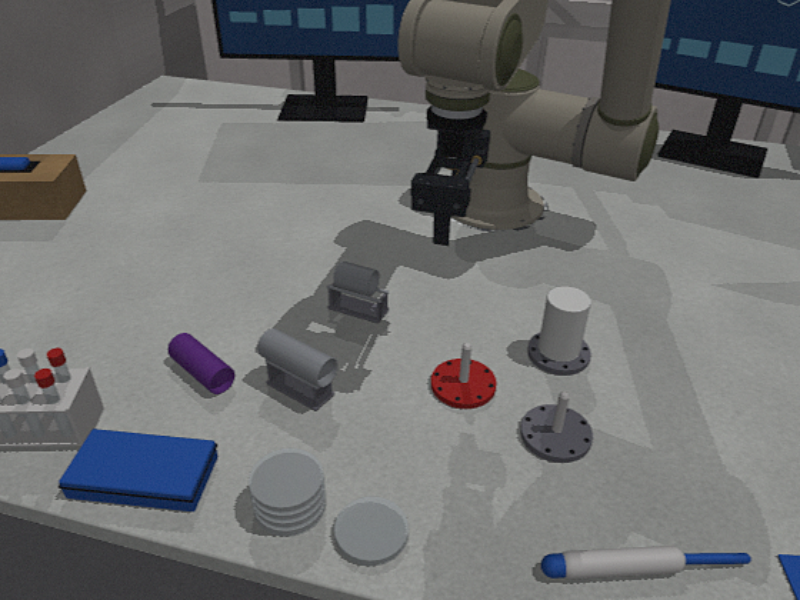

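View pics/side0.png

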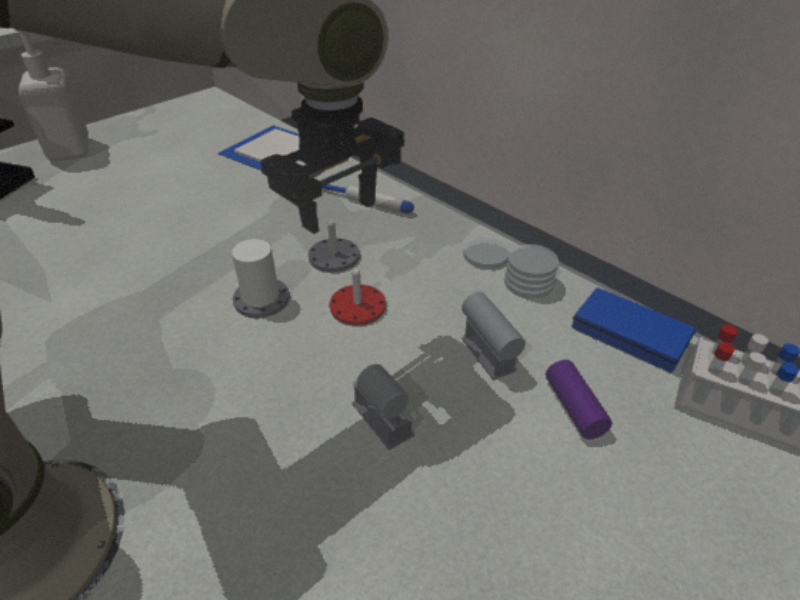

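Both views, at 800×600. Candidates:
- **Beakers:** tall steel on a cradle at scene (297,358) / side (493,325); short steel at scene (356,278); purple look-alike at scene (200,362).
- **Stands:** free grey stand at scene (557,432) / side (334,252); red look-alike at scene (464,382); jar's stand at scene (560,350).

I choose the long grey steel tube and the bare grey stand, and check both in one close crop.

```bash
cat > h.py <<'E'
import numpy as np, cv2, pickle
def ray(c,u,v):
    W=c["world_from_camera"];d=W[:3,:3]@np.linalg.inv(c["camera_matrix"])@[u,v,1.]
    return W[:3,3],d/np.linalg.norm(d)
def onz(c,u,v,z):
    o,d=ray(c,u,v);return o+d*(z-o[2])/d[2]
def two(c1,p1,c2,p2):
    o,d=ray(c1,*p1);P,e=ray(c2,*p2)
    s,t=np.linalg.lstsq(np.c_[d,-e],P-o,rcond=None)[0]
    a,b=o+s*d,P+t*e
    return (a+b)/2,np.linalg.norm(a-b)
E
python3 - <<'E'
from h import *
d=pickle.load(open("caps.pkl","rb"))
# crops 100x75 px, x4
def crop(n,u,v):
    return cv2.resize(d[n]["color"][v:v+75,u:u+100,::-1],(400,300),interpolation=cv2.INTER_CUBIC)
m=np.vstack([np.hstack([crop("scene",160,218),crop("side",300,195)]),np.hstack([crop("scene",340,262),crop("side",190,142)])])
m=np.clip(m.astype(float)*1.4,0,255).astype(np.uint8)
cv2.imwrite("pics/crop1.png",m)
for n,bx in(("scene",(355,275,425,330)),("side",(205,150,260,195))):
    c=d[n];x0,y0,x1,y1=bx
    g=cv2.cvtColor(c["color"],cv2.COLOR_RGB2GRAY)[y0:y1,x0:x1]
    _,b=cv2.threshold(g,0,255,cv2.THRESH_OTSU+cv2.THRESH_BINARY_INV)
    k=max(cv2.findContours(b,cv2.RETR_EXTERNAL,cv2.CHAIN_APPROX_NONE)[0],key=cv2.contourArea)
    h=cv2.convexHull(k);e=cv2.fitEllipse(h);u,v=e[0][0]+x0,e[0][1]+y0
    print(n,(u,v),e[1:],onz(c,u,v,.01))
for n,uv in(("scene",(210,250)),("side",(345,228))): print(n,onz(d[n],*uv,.08))
E
```

```text
scene (388.4830741882324, 301.20178604125977) ((47.08024215698242, 52.24501419067383), 111.08332061767578) [0.65169911 0.19234324 0.01      ]
side (232.8719024658203, 174.6721305847168) ((34.09156036376953, 38.5201416015625), 114.83821105957031) [0.65531806 0.20147407 0.01      ]
scene [ 0.67827576 -0.17229634  0.08      ]
side [ 0.64785115 -0.19694892  0.08      ]
```

View pics/crop1.png

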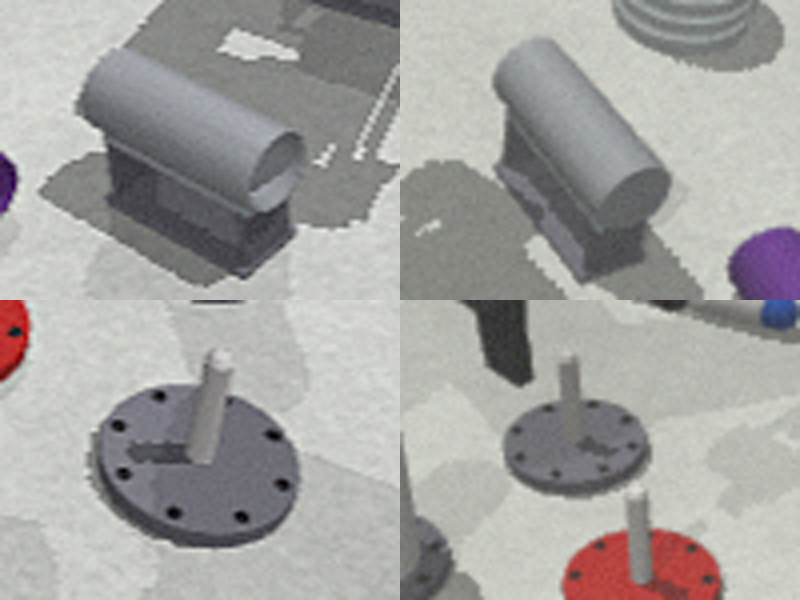

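```bash
python3 - <<'E'
from h import *
d=pickle.load(open("caps.pkl","rb"));S,D=d["scene"],d["side"]
print("peg top",two(S,(394.7,275.7),D,(232.2,155.7)),onz(S,394.7,275.7,.082),onz(D,232.2,155.7,.082))
print("peg base",two(S,(390,301.5),D,(233.7,177.2)),onz(S,390,301.5,.012),onz(D,233.7,177.2,.012))
print("mouth",onz(S,228.7,261,.065),"closed side",onz(D,359.5,244.3,.065),"closed scene",onz(S,160+108/4,218+85/4,.065))
# short, jar
print("short", onz(S,356*.7,278*.7,.065),onz(D,381*.7,390*.7,.065)); print("jar",onz(S,568*.7,296*.7,.112),onz(D,253*.7,249*.7,.112))
print("red",onz(S,464*.7,382*.7,.012)); print("purple",onz(S,200*.7,362*.7,.025))
E
```

```text
peg top (array([0.65113862, 0.19284192, 0.07968688]), np.float64(0.0020521046910263515)) [0.65261172 0.1934588  0.082     ] [0.64896578 0.18854271 0.082     ]
peg base (array([0.65094945, 0.19443714, 0.00801464]), np.float64(0.002634593645734297)) [0.65361188 0.19519053 0.012     ] [0.64773984 0.18829339 0.012     ]
mouth [ 0.68350722 -0.13118833  0.065     ] closed side [ 0.64434907 -0.24099932  0.065     ] closed scene [ 0.64415856 -0.23952644  0.065     ]
short [ 0.44941331 -0.16488488  0.065     ] [ 0.44887196 -0.16384285  0.065     ]
jar [0.46915284 0.18183512 0.112     ] [0.47531842 0.17972512 0.112     ]
red [0.59286048 0.05168011 0.012     ]
purple [ 0.67339115 -0.34110074  0.025     ]
```

```bash
cat >> h.py <<'E'
from scipy.spatial.transform import Rotation as Ro
b=np.array([.337,.941,0]);b/=np.linalg.norm(b)
def tool(h,tilt):  # approach tilted by tilt deg from down toward horizontal h; jaw axis x horizontal
    h=np.array([*h,0.])/np.linalg.norm(h);t=np.radians(tilt)
    y=h*np.sin(t)+np.array([0,0,-np.cos(t)]);x=np.array([h[1],-h[0],0])
    return np.c_[x,y,np.cross(x,y)]
def togo(st,P,R=None):
    s=(np.array(P)-st["eef_pos"])/.025
    r=np.zeros(3) if R is None else np.degrees(Ro.from_matrix(R@st["tcp_rot"].T).as_rotvec())
    return s.round(2),r.round(1)
E
python3 - <<'E'
from h import *; from station import *
st=get_state();R=tool(b[:2],45);a=R[:,1];T=np.array([.6535,-.2137,.065])+.0187*a
print(R.round(3),T,togo(st,T-.2*a,R))
E
```

```text
[[ 0.941  0.238  0.238]
 [-0.337  0.666  0.666]
 [ 0.    -0.707  0.707]] [ 0.65795823 -0.20125134  0.0517771 ] (array([  3.42, -13.38,  -1.8 ]), array([ 44.5,  -7.8, -18.7]))
```

Emit:
{"op": "jog_arm", "data": {
  "series": [
    [[0.4, -1.6, 0, 5.5, -1, -2.3, 100], [0.9, -3.3, 0, 11, -2, -4.7, 100], [1.3, -5, 0, 16.5, -3, -7, 100], [1.7, -6.7, -0.5, 22, -4, -9.4, 100], [2.1, -8.4, -0.9, 28, -5, -11.7, 100], [2.6, -10, -1.2, 33.5, -6, -14, 100], [3, -11.7, -1.5, 39, -7, -16.4, 100], [3.4, -13.4, -1.8, 44.5, -7.8, -18.7, 100]]
  ],
  "grip_force": 40
}}

```text
t: 0.9
eef_pos: [0.6096, -0.3368, 0.1928]
tcp_rot: [[0.941, 0.24, 0.239], [-0.339, 0.668, 0.663], [-0.0, -0.705, 0.71]]
force: [-0.0, -0.1, -0.3]
opening: 1.002
```

```bash
python3 - <<'E'
from h import *; from station import *
st=get_state();c=capture("wrist");T=np.eye(4);T[:3,:3]=st["tcp_rot"];T[:3,3]=st["eef_pos"]
c["world_from_camera"]=T@c["T_tool_cam"];pickle.dump(c,open("w1.pkl","wb"))
im=c["color"][:,:,::-1].copy()
for p in([.644,-.240,.065],[.6835,-.1312,.065],[.651,.193,.012],[.651,.193,.082]):
    q=np.linalg.inv(c["world_from_camera"])@[*p,1];u=c["camera_matrix"]@q[:3];u=u[:2]/u[2];print(u.round(1),q[2]);cv2.drawMarker(im,tuple(int(i) for i in u.round()),(0,0,255),0,8)
cv2.imwrite("pics/w1.png",cv2.resize(im,(800,600)));print(st["q"].round(2))
E
```

```text
[271.2 215. ] 0.320301714682313
[271.7 117. ] 0.3781583506515887
[181.4   2.2] 0.5709258999987227
[170.5 -48. ] 0.5102980063853
[-0.9   0.92  0.81  0.68  1.83 -0.51]
```

View pics/w1.png

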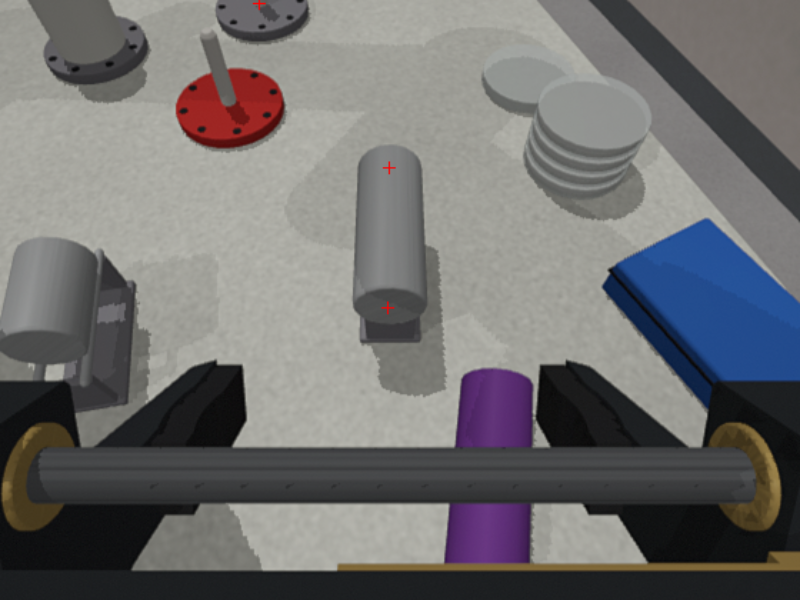

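The wrist view agrees with the estimate: closed end at (390,307), mouth end at (389,165), the jaws centred on column 392. Purple and the short beaker are clear to the sides. I go straight in along the tool.

Emit:
{"op": "jog_arm", "data": {
  "series": [
    [[0.4, 1.1, -1.1, 0, 0, 0, 100], [0.8, 2.2, -2.2, 0, 0, 0, 100], [1.1, 3.2, -3.3, 0, 0, 0, 100], [1.4, 4, -4.2, 0, 0, 0, 100], [1.7, 4.7, -4.9, 0, 0, 0, 100], [1.9, 5.4, -5.6, 0, 0, 0, 100], [1.9, 5.4, -5.6, 0, 0, 0, 100], [1.9, 5.4, -5.6, 0, 0, 0, 70]]
  ]
}}

```text
t: 1.75
eef_pos: [0.6557, -0.2089, 0.0446]
tcp_rot: [[0.938, 0.242, 0.249], [-0.347, 0.673, 0.653], [-0.01, -0.699, 0.715]]
force: [0.4, -0.0, -0.2]
opening: 0.93
```

Emit:
{"op": "jog_arm", "data": {
  "series": [
    [[0, 0, 0, 0, 0, 0, 55], [0, 0, 0, 0, 0, 0, 45], [0, 0, 0, 0, 0, 0, 40], [0, 0, 0, 0, 0, 0, 30], [0, 0, 0, 0, 0, 0, 30], [0, 0, 0, 0, 0, 0, 30], [0, 0, 0, 0, 0, 0, 30], [0, 0, 0, 0, 0, 0, 30]]
  ],
  "grip_force": 40
}}

```text
t: 2.55
eef_pos: [0.6557, -0.2091, 0.0448]
tcp_rot: [[0.938, 0.242, 0.249], [-0.347, 0.673, 0.653], [-0.01, -0.699, 0.715]]
force: [-2.5, -1.2, 1.9]
opening: 0.496
```

The TCP stopped about 8 mm low and short, so the hold is off-axis. I'll reopen, correct and grip again.

Emit:
{"op": "jog_arm", "data": {
  "series": [
    [[0, 0, 0, 0, 0, 0, 80], [0, 0, 0, 0, 0, 0, 100], [0, 0, 0, 0, 0, 0, 100], [0, 0.2, 0.2, 0, 0, 0, 100], [0.1, 0.3, 0.3, 0, 0, 0, 100], [0.1, 0.3, 0.3, 0, 0, 0, 100], [0.1, 0.3, 0.3, 0, 0, 0, 100]]
  ]
}}

```text
t: 3.25
eef_pos: [0.6583, -0.2014, 0.0524]
tcp_rot: [[0.938, 0.242, 0.249], [-0.347, 0.673, 0.653], [-0.01, -0.699, 0.715]]
force: [-0.5, 0.4, -0.2]
opening: 0.998
```

```bash
python3 - <<'E'
from h import *; from station import *
c=capture("side");st=get_state();print(st["t"],st["eef_pos"].round(4),st["q"].round(3),st["opening"])
x=c["color"][180:300,270:430,::-1];cv2.imwrite("pics/s2.png",cv2.resize(x,(800,600),interpolation=cv2.INTER_CUBIC))
R=tool(b[:2],45);print(togo(st,[.658,-.2013,.0518],R))
E
```

```text
3.3 [ 0.6582 -0.2016  0.0523] [-0.718  0.97   1.098  0.734  1.467 -0.591] 0.9995298425257241
(array([-0.01,  0.01, -0.02]), array([-0.8, -0.3,  0.6]))
```

View pics/s2.png

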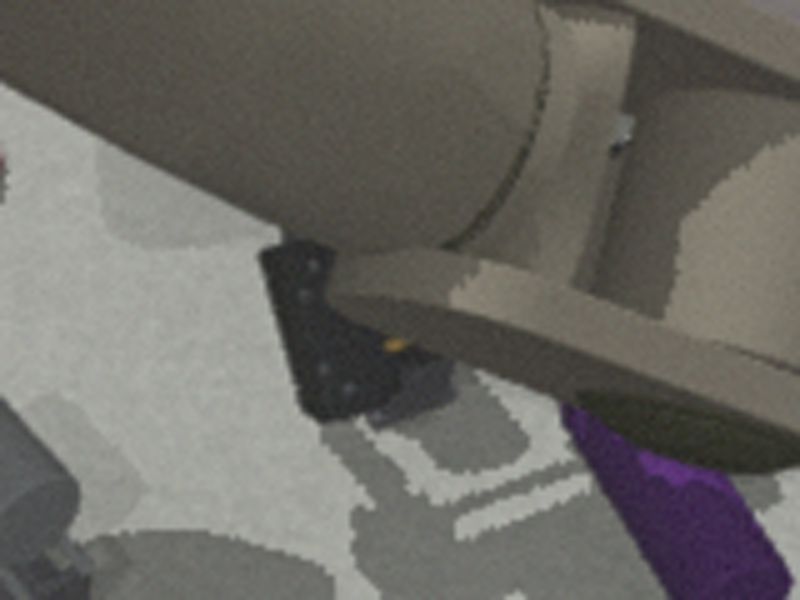

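The arm hides the grasp in the side view, but the pose now matches within 1 mm. I'll close and check from the wrist.

Emit:
{"op": "jog_arm", "data": {
  "series": [
    [[0, 0, 0, 0, 0, 0, 80], [0, 0, 0, 0, 0, 0, 60], [0, 0, 0, 0, 0, 0, 40], [0, 0, 0, 0, 0, 0, 30], [0, 0, 0, 0, 0, 0, 30], [0, 0, 0, 0, 0, 0, 30], [0, 0, 0, 0, 0, 0, 30], [0, 0, 0, 0, 0, 0, 30]]
  ],
  "grip_force": 40
}}

```text
t: 4.1
eef_pos: [0.6581, -0.2016, 0.0523]
tcp_rot: [[0.938, 0.242, 0.249], [-0.347, 0.673, 0.653], [-0.01, -0.699, 0.715]]
force: [-0.2, -0.9, 1.2]
opening: 0.504
```

Emit:
{"op": "jog_arm", "data": {
  "series": [
    [[0, 0, 0.5, 0, 0, 0, 30], [0, 0, 1.2, 0, 0, 0, 30], [0, 0, 2.2, 0, 0, 0, 30], [0, 0, 3.2, 0, 0, 0, 30], [0, 0, 4.2, 0, 0, 0, 30], [0, 0, 5, 0, 0, 0, 30], [0, 0, 5.6, 0, 0, 0, 30], [0, 0, 5.6, 0, 0, 0, 30]]
  ]
}}

```text
t: 4.9
eef_pos: [0.6586, -0.2018, 0.1948]
tcp_rot: [[0.938, 0.244, 0.247], [-0.347, 0.672, 0.655], [-0.006, -0.7, 0.714]]
force: [-0.1, -0.5, -0.9]
opening: 0.5
```

```bash
python3 - <<'E'
from h import *; from station import *
st=get_state();c=capture("wrist");s=capture("scene")
pickle.dump((st,c,s),open("w2.pkl","wb"));print(st)
a=cv2.resize(c["color"],(400,300))[:,:,::-1];x=s["color"][120:270,130:330,::-1]
cv2.imwrite("pics/w2.png",np.hstack([a,cv2.resize(x,(400,300))]))
E
```

```text
{'t': 4.9, 'q': array([-0.71823058,  0.80808743,  1.01316137,  0.73160996,  1.64776473,
       -0.42851966]), 'dq': array([-0.00031969,  0.04019985,  0.04405564, -0.01040298, -0.02822685,
       -0.02248478]), 'effort': array([-1.77670992e-02, -6.05797434e+01, -2.49738353e+01,  1.96168073e+00,
        1.18111230e+00,  2.18750783e-01]), 'eef_pos': array([ 0.65857368, -0.20182722,  0.19479211]), 'tcp_rot': array([[ 0.9378614 ,  0.24378033,  0.24695574],
       [-0.34695385,  0.67156627,  0.65469212],
       [-0.00624609, -0.69969272,  0.71441661]]), 'force': array([-0.1331255 , -0.48860152, -0.91000524]), 'ft_torque': array([-0.38103871,  0.22929047, -0.04538903]), 'opening': 0.4996812284337046}
```

View pics/w2.png

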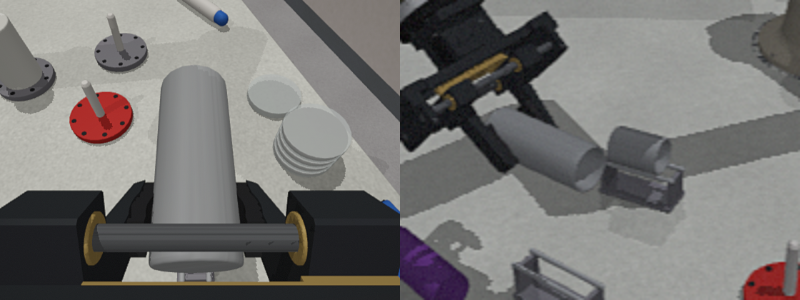

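Held cleanly, level, cradle left behind and the short beaker untouched. I'll work out the hover pose above the peg, with the beaker inverted.

```bash
cat >> h.py <<'E'
Rg=np.array([[.938,.242,.249],[-.347,.673,.653],[-.010,-.699,.715]]);Pg=np.array([.6581,-.2016,.0523])
Ct=Rg.T@(np.array([.644,-.240,.065])-Pg);bt=Rg.T@b;Ct[0]=0;bt[0]=0;bt/=np.linalg.norm(bt)  # beaker in tool
PEG=np.array([.651,.193,0])
def final(yaw,zc,cur_bt=bt,Cc=Ct):
    n=Rg[:,0]*[1,1,0];n/=np.linalg.norm(n)
    R=Ro.from_euler('z',yaw,degrees=True).as_matrix()@Ro.from_rotvec(-n*np.pi/2).as_matrix()@Rg
    v=R@cur_bt;R=Ro.align_vectors([[0,0,-1]],[v])[0].as_matrix()@R
    return PEG+[0,0,zc]-R@Cc,R
E
python3 - <<'E'
from h import *; from station import *
print("C in tool",Ct.round(4),bt.round(3))
st=get_state();P,R=final(30,.26);print(P.round(4),R.round(3).tolist());s,r=togo(st,P,R);print(s,r,np.linalg.norm(r))
E
```

```text
C in tool [ 0.     -0.0381 -0.0195] [0.    0.715 0.699]
[0.653  0.1805 0.2191] [[0.988, 0.111, -0.114], [0.159, -0.69, 0.706], [-0.0, -0.715, -0.699]]
[-0.2  15.28  1.1 ] [-90.5   8.3  23.6] 93.89408927083748
```

Emit:
{"op": "jog_arm", "data": {
  "series": [
    [[0, 0.6, 0.8, -5, 0.5, 1.3, 30], [0, 1.6, 1.6, -11, 1, 2.8, 30], [0, 2.6, 2.2, -17, 1.5, 4.3, 30], [0, 3.6, 2.6, -22, 2, 5.8, 30], [0, 4.6, 2.8, -28, 2.5, 7.3, 30], [0, 5.6, 3, -34, 3, 8.8, 30], [0, 6.6, 3, -40, 3.6, 10.3, 30], [0, 7.4, 3, -45, 4.1, 11.8, 30]]
  ]
}}

```text
t: 5.8
eef_pos: [0.6576, -0.0147, 0.2658]
tcp_rot: [[0.99, 0.101, 0.096], [-0.096, 0.003, 0.995], [0.1, -0.995, 0.013]]
force: [1.2, 0.7, -1.9]
opening: 0.502
```

```bash
python3 - <<'E'
from h import *; from station import *
st=get_state();P,R=final(30,.26);s,r=togo(st,P,R);print(st["t"],st["eef_pos"],st["q"].round(2),st["opening"],s,r)
E
```

```text
5.8 [ 0.65763319 -0.01470328  0.26581771] [-0.21  0.55  1.09  0.02  1.41 -0.12] 0.5017170178958094 [-0.18  7.81 -1.87] [-45.3   4.1  11.7]
```

Emit:
{"op": "jog_arm", "data": {
  "series": [
    [[0, 1, 0, -6, 0.5, 1.5, 30], [0, 2, 0, -12, 1, 3, 30], [0, 3, 0, -18, 1.5, 4.5, 30], [-0.1, 4, 0, -24, 2.1, 6, 30], [-0.1, 5, -0.3, -30, 2.7, 7.6, 30], [-0.1, 6, -0.6, -36, 3.3, 9.2, 30], [-0.2, 7, -1.2, -41, 3.7, 10.6, 30], [-0.2, 7.8, -1.9, -45.3, 4.1, 11.7, 30]]
  ]
}}

```text
t: 6.6
eef_pos: [0.652, 0.1822, 0.2163]
tcp_rot: [[0.987, 0.111, -0.118], [0.162, -0.692, 0.703], [-0.004, -0.713, -0.701]]
force: [0.1, 0.8, -0.7]
opening: 0.498
```

```bash
python3 - <<'E'
from h import *; from station import *
st=get_state();s=capture("scene");d=capture("side");pickle.dump((st,s,d),open("c3.pkl","wb"))
P,R=final(30,.26);sh,r=togo(st,P,R);print(st["t"],st["eef_pos"],st["q"].round(2),st["opening"],sh,r)
C=st["eef_pos"]+st["tcp_rot"]@Ct;ax=st["tcp_rot"]@bt;print("C pred",C,ax)
for c in(s,d):
  for p in(C,C+.115*ax,PEG+[0,0,.082]):
    q=np.linalg.inv(c["world_from_camera"])@[*p,1];u=c["camera_matrix"]@q[:3];print((u[:2]/u[2]).round(1))
x=cv2.resize(s["color"][170:350,310:470,::-1],(400,450),interpolation=cv2.INTER_CUBIC);y=cv2.resize(d["color"][60:240,150:310,::-1],(400,450),interpolation=cv2.INTER_CUBIC)
cv2.imwrite("pics/c3.png",np.hstack([x,y]))
E
```

```text
6.6 [0.65200053 0.18218858 0.2162977 ] [ 0.35  0.83  0.91 -0.76  1.58  0.25] 0.49828099595344644 [ 0.04 -0.07  0.11] [ 0.2 -0.2 -0.2]
C pred [0.65008382 0.19487722 0.25716206] [-0.00338898 -0.00392158 -0.99998657]
[412.1 200.1]
[400.5 251.1]
[394.5 275.1]
[225.7  92.7]
[229.3 135. ]
[231.7 154.7]
```

View pics/c3.png

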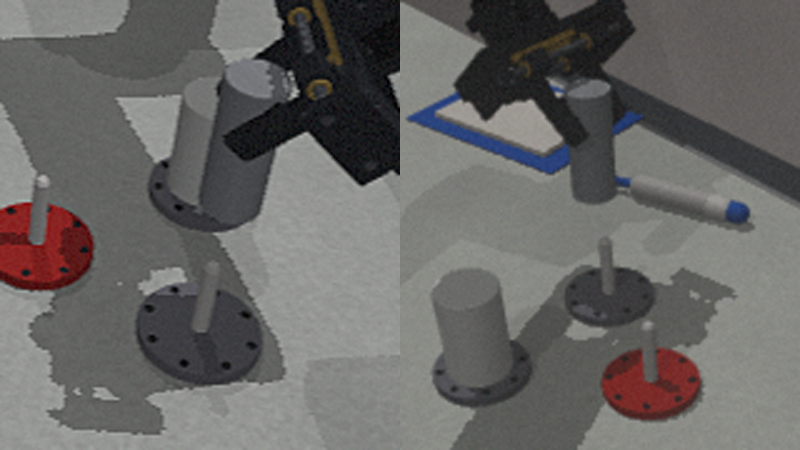

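Inverted above the free peg. In the scene crop the beaker top is at (252,78) and the mouth at about (231,205); in the side crop, (590,90) and (594,190). I'll triangulate these against the peg.

```bash
python3 - <<'E'
from h import *
st,s,d=pickle.load(open("c3.pkl","rb"))
C=st["eef_pos"]+st["tcp_rot"]@Ct
print("top",two(s,(410.8,201.2),d,(226,96)));print("mouth",two(s,(402.4,252),d,(227.6,136)))
for n,c,zr in(("scene",s,(0,)),("side",d,(0,))):
    M=np.linalg.inv(c["world_from_camera"])
    def pj(p): q=M@[*p,1];u=c["camera_matrix"]@q[:3];return u[:2]/u[2]
    # grey-level edges on rows between top and mouth
    g=cv2.GaussianBlur(cv2.cvtColor(c["color"],cv2.COLOR_RGB2GRAY),(3,3),0).astype(float)
    for z in(.06,.07,.08,.09,.10):
        u=pj(C+[0,0,-z]);y=int(round(u[1]));x0=int(u[0])-22
        gr=np.gradient(g[y,x0:x0+45]);print(n,z,"pred",u.round(1),"edges L",x0+np.argsort(-abs(gr[:22]))[:2],"R",x0+22+np.argsort(-abs(gr[22:]))[:2])
E
```

```text
top (array([0.64723321, 0.19260453, 0.25136712]), np.float64(0.002752898215182038))
mouth (array([0.64686166, 0.19831014, 0.13856566]), np.float64(0.0002175203752035865))
scene 0.06 pred [405.9 227.9] edges L [393 400] R [421 420]
scene 0.07 pred [405.  232.3] edges L [392 393] R [420 419]
scene 0.08 pred [404.  236.6] edges L [391 392] R [418 419]
scene 0.09 pred [403.1 240.9] edges L [390 391] R [417 418]
scene 0.1 pred [402.1 245.1] edges L [389 390] R [416 417]
side 0.06 pred [227.7 115.5] edges L [215 214] R [235 236]
side 0.07 pred [228.  119.1] edges L [209 210] R [235 236]
side 0.08 pred [228.3 122.7] edges L [208 218] R [235 236]
side 0.09 pred [228.6 126.2] edges L [218 216] R [235 236]
side 0.1 pred [228.9 129.7] edges L [218 217] R [236 237]
```

Mouth at about (0.647,0.197) against the peg at (0.651,0.193), nearly upright. I'll shift +4/−4 mm and lower it part-way.

Emit:
{"op": "jog_arm", "data": {
  "series": [
    [[0.16, -0.16, 0, 0, 0, 0, 30], [0.16, -0.16, -0.4, 0, 0, 0, 30], [0.16, -0.16, -1, 0, 0, 0, 30], [0.16, -0.16, -1.7, 0, 0, 0, 30], [0.16, -0.16, -2.4, 0, 0, 0, 30], [0.16, -0.16, -3.1, 0, 0, 0, 30], [0.16, -0.16, -3.6, 0, 0, 0, 30], [0.16, -0.16, -3.8, 0, 0, 0, 30]]
  ]
}}

```text
t: 7.5
eef_pos: [0.6543, 0.1794, 0.1146]
tcp_rot: [[0.986, 0.105, -0.127], [0.164, -0.693, 0.702], [-0.015, -0.714, -0.7]]
force: [-0.3, 0.1, -0.8]
opening: 0.507
```

```bash
python3 - <<'E'
from h import *; from station import *
st=get_state();s=capture("scene");d=capture("side");pickle.dump((st,s,d),open("c4.pkl","wb"))
C=st["eef_pos"]+st["tcp_rot"]@Ct;ax=st["tcp_rot"]@bt;print(st["t"],st["force"],st["q"].round(2),"C pred",C,ax)
x=cv2.resize(s["color"][210:345,330:450,::-1],(400,450),interpolation=cv2.INTER_CUBIC);y=cv2.resize(d["color"][80:215,175:295,::-1],(400,450),interpolation=cv2.INTER_CUBIC)
cv2.imwrite("pics/c4.png",np.hstack([x,y]))
E
```

```text
7.5 [-0.3440992   0.06172896 -0.76577175] [ 0.35  0.93  1.   -0.76  1.45  0.36] C pred [0.65282883 0.19215409 0.15544233] [-0.01398321 -0.00465696 -0.99989139]
```

View pics/c4.png

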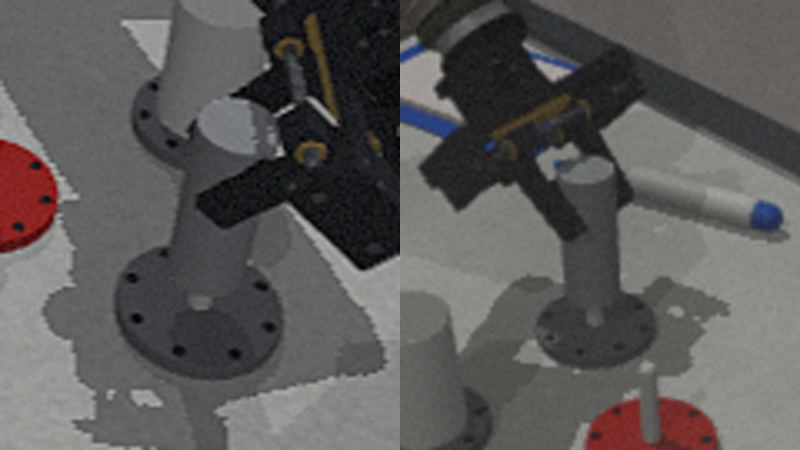

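The peg is inside the mouth: its base shows centred under the rim at (200,300) in the scene crop and (595,316) in the side crop. Lowering in small steps while watching the force.

Emit:
{"op": "jog_arm", "data": {
  "series": [
    [[0, 0, -0.1, 0, 0, 0, 30], [0, 0, -0.25, 0, 0, 0, 30], [0, 0, -0.4, 0, 0, 0, 30], [0, 0, -0.55, 0, 0, 0, 30], [0, 0, -0.65, 0, 0, 0, 30], [0, 0, -0.7, 0, 0, 0, 30], [0, 0, -0.7, 0, 0, 0, 30]]
  ]
}}

```text
t: 8.3
eef_pos: [0.6546, 0.1796, 0.0982]
tcp_rot: [[0.986, 0.106, -0.127], [0.164, -0.692, 0.702], [-0.013, -0.714, -0.7]]
force: [-0.5, 0.1, -0.5]
opening: 0.503
```

Emit:
{"op": "jog_arm", "data": {
  "series": [
    [[0, 0, -0.05, 0, 0, 0, 30], [0, 0, -0.1, 0, 0, 0, 30], [0, 0, -0.15, 0, 0, 0, 30], [0, 0, -0.15, 0, 0, 0, 30]]
  ]
}}

```text
t: 8.7
eef_pos: [0.6546, 0.1796, 0.0942]
tcp_rot: [[0.986, 0.106, -0.127], [0.164, -0.693, 0.702], [-0.014, -0.714, -0.7]]
force: [0.6, -0.1, -1.5]
opening: 0.506
```

Emit:
{"op": "jog_arm", "data": {
  "series": [
    [[0, 0, -0.06, 0, 0, 0, 30], [0, 0, -0.12, 0, 0, 0, 30], [0, 0, -0.16, 0, 0, 0, 30], [0, 0, -0.16, 0, 0, 0, 30]]
  ]
}}

```text
t: 9.1
eef_pos: [0.6545, 0.1795, 0.09]
tcp_rot: [[0.986, 0.105, -0.127], [0.164, -0.693, 0.702], [-0.014, -0.714, -0.7]]
force: [-0.2, -0.3, -0.5]
opening: 0.504
```

Emit:
{"op": "jog_arm", "data": {
  "series": [
    [[0, 0, -0.04, 0, 0, 0, 30], [0, 0, -0.08, 0, 0, 0, 30], [0, 0, -0.08, 0, 0, 0, 30]]
  ]
}}

```text
t: 9.4
eef_pos: [0.6544, 0.1795, 0.0878]
tcp_rot: [[0.986, 0.105, -0.127], [0.164, -0.693, 0.702], [-0.014, -0.714, -0.7]]
force: [-0.2, -0.1, -0.9]
opening: 0.508
```

Emit:
{"op": "jog_arm", "data": {
  "series": [
    [[0, 0, -0.04, 0, 0, 0, 30], [0, 0, -0.08, 0, 0, 0, 30], [0, 0, -0.08, 0, 0, 0, 30]]
  ]
}}

```text
t: 9.7
eef_pos: [0.6545, 0.1795, 0.0863]
tcp_rot: [[0.986, 0.105, -0.127], [0.164, -0.693, 0.702], [-0.014, -0.713, -0.701]]
force: [-1.7, -0.6, 1.8]
opening: 0.502
```

Emit:
{"op": "jog_arm", "data": {
  "series": [
    [[0, 0, -0.04, 0, 0, 0, 30], [0, 0, -0.06, 0, 0, 0, 30], [0, 0, -0.06, 0, 0, 0, 30]]
  ]
}}

```text
t: 10.0
eef_pos: [0.6546, 0.1794, 0.0863]
tcp_rot: [[0.986, 0.106, -0.126], [0.164, -0.694, 0.701], [-0.013, -0.712, -0.702]]
force: [-4.1, -0.3, 7.8]
opening: 0.501
```

Contact at the expected height (closed end predicted at 127 mm, force 8 N). Releasing gently.

Emit:
{"op": "jog_arm", "data": {
  "series": [
    [[0, 0, 0, 0, 0, 0, 48], [0, 0, 0, 0, 0, 0, 52], [0, 0, 0, 0, 0, 0, 60], [0, 0, 0, 0, 0, 0, 75], [0, 0, 0, 0, 0, 0, 100], [0, 0, 0, 0, 0, 0, 100], [0, 0, 0, 0, 0, 0, 100], [0, 0, 0, 0, 0, 0, 100]]
  ],
  "grip_force": 10
}}

```text
t: 10.8
eef_pos: [0.6546, 0.1794, 0.0862]
tcp_rot: [[0.986, 0.106, -0.126], [0.164, -0.694, 0.701], [-0.013, -0.712, -0.702]]
force: [-0.1, -0.3, 0.1]
opening: 0.999
```

```bash
python3 - <<'E'
from h import *; from station import *
st=get_state();a=st["tcp_rot"][:,1];print(st["t"],st["opening"],"back 60/150mm",(-a*.06/.025).round(2),(-a*.15/.025).round(2))
E
```

```text
10.8 0.9990852977742939 back 60/150mm [-0.25  1.67  1.71] [-0.63  4.16  4.27]
```

Emit:
{"op": "jog_arm", "data": {
  "series": [
    [[-0.05, 0.3, 0.3, 0, 0, 0, 100], [-0.1, 0.8, 0.8, 0, 0, 0, 100], [-0.2, 1.4, 1.4, 0, 0, 0, 100], [-0.3, 2, 2.1, 0, 0, 0, 100], [-0.4, 2.7, 2.8, 0, 0, 0, 100], [-0.5, 3.4, 3.5, 0, 0, 0, 100], [-0.6, 4, 4.1, 0, 0, 0, 100], [-0.6, 4.2, 4.3, 0, 0, 0, 100]]
  ]
}}

```text
t: 11.6
eef_pos: [0.6393, 0.2864, 0.196]
tcp_rot: [[0.986, 0.109, -0.125], [0.165, -0.692, 0.702], [-0.01, -0.713, -0.701]]
force: [0.6, 0.0, -0.8]
opening: 1.0
```

```bash
python3 - <<'E'
from h import *; from station import *
st=get_state();s=capture("scene");d=capture("side");pickle.dump((st,s,d),open("c5.pkl","wb"));print(st["t"],st["eef_pos"],st["force"])
x=cv2.resize(s["color"][210:345,330:450,::-1],(400,450),interpolation=cv2.INTER_CUBIC);y=cv2.resize(d["color"][80:215,175:295,::-1],(400,450),interpolation=cv2.INTER_CUBIC)
z=cv2.resize(s["color"][150:240,200:320,::-1],(200,150))
cv2.imwrite("pics/c5.png",np.vstack([np.hstack([x,y]),np.hstack([z,np.zeros((150,600,3),np.uint8)])]))
E
```

```text
11.6 [0.63928552 0.28644836 0.19596229] [ 0.60720315  0.00637754 -0.75436371]
```

View pics/c5.png

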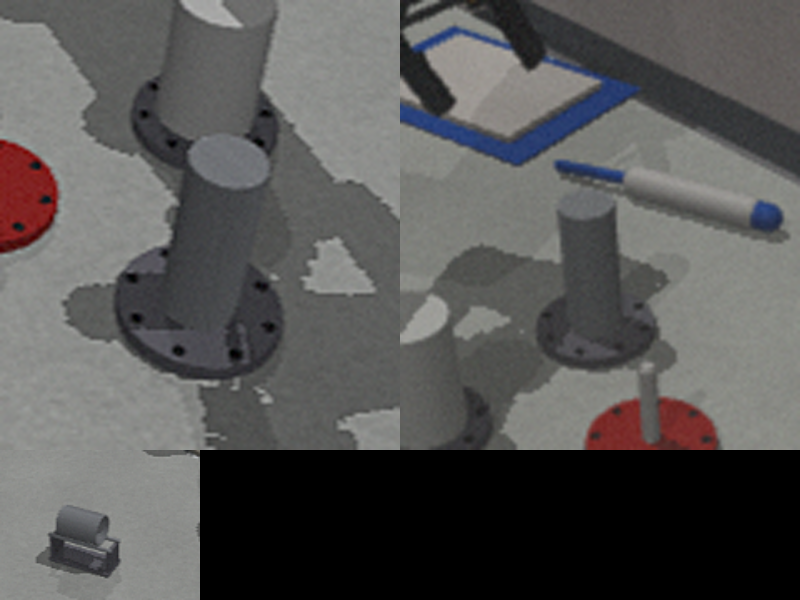

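The beaker stands upright on the grey base: top at scene crop (229,162) and side crop (587,205). The jar and short beaker are in place, and the gripper is clear.

```bash
python3 - <<'E'
from h import *; from station import *
st,s,d=pickle.load(open("c5.pkl","rb"))
print("top",two(s,(398.7,258.6),d,(231.1,141.5)))
o=pickle.load(open("caps.pkl","rb"))["scene"]["color"].astype(float)
df=lambda x0,y0,x1,y1:abs(s["color"].astype(float)-o)[y0:y1,x0:x1].mean()
print("jar diff",df(380,205,415,235),"short",df(232,183,268,215))
print(hand_in())
E
```

```text
top (array([0.65127247, 0.19304642, 0.12364469]), np.float64(0.002748238835100996))
jar diff 18.494285714285713 short 19.63744212962963
the job is handed in; nothing more can be done
None
```

I turned the tall beaker upside down and lowered it over the free grey peg. I felt contact at about 8 N, then let go, backed the gripper away and handed the job in at about 12 s of the 40 s allowed. I had gripped it by its sides near the closed end; the first grip sat about 8 mm low, so I reopened, corrected and gripped again before lifting.

- **Placement:** Measured from the two fixed cameras, the closed end is at (0.651, 0.193), on my measured peg axis. It is about 124 mm up, with 127 mm expected; the two camera rays missed each other by 2.7 mm. It looked upright and flat on the base in both views.
- **Gripper:** After release the force read near zero and the gripper was well clear.
- **Bystanders:** The jar and short beaker looked in place in the last picture. A pixel comparison with the first picture was inconclusive: it showed differences around both, probably from the arm's shifted shadow. I did not re-measure their positions.

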